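# Unhitch the middle-sized cart coupler and hold it up

### The job

Three board-cart hitch couplers of different sizes sit locked on their balls on the bench: on the middle-sized one, pull the black-posted spring latch sideways as far as it goes and, keeping hold of it, lift the coupler straight up off its ball. Finish while still holding it in the gripper, motionless and roughly level above its mount with its underside at least 2 cm above the top of the ball; do not put it down or let go. Leave the small and the large coupler alone.

Things in the scene. Friction and masses are not known exactly. Their poses are not given: they have to be found in the camera images.
- coupler_s: Leave alone. small hitch coupler: steel box housing 50 x 50 mm, 50.5 mm high, open below, over a ball; square tongue stub 26 mm thick along +x to 135 mm from the origin. Origin: centre of the housing's underside, on the ball's axis; z up. 0.45 to 0.8 kg with latch; centre of mass within 10 mm (x) of the latch post. Seated, its underside is 30 mm above the table.
- grip_s (a point): Grip point on the small coupler's latch: middle (25 mm above the strap) of a black upright post 20 x 20 x 46 mm on a flat strap (56.5 mm above the coupler's underside) over the roof. Moves with the latch; x along the stub, y the way it pulls, z up. Nothing beside the post above the strap. 112 mm above the table at rest.
- latch_s (a joint): Latch of the small coupler, m: 0 shut (bolt under the ball's lip, coupler rises only 2 mm), 0.018 pulled fully aside to its stop. Slides along the coupler's +y, to the side where the strap bends down the housing. Spring: 4 N shut, 7 N at the stop; springs back when let go, or once the coupler is off the ball. 
- mount_s: Fixed ball mount of the small coupler: plywood block with steel plate, 200 x 62 mm, 30 mm high, steel ball 36 mm in diameter, its top 44 mm above the plate: the coupler must rise that far to be off. Origin on the table under the ball; x, y as the coupler's, z up.
- coupler_m: THE ONE TO LIFT. medium hitch coupler: steel box housing 64 x 64 mm, 64.5 mm high, open below, over a ball; square tongue stub 36 mm thick along +x to 135 mm from the origin. Origin: centre of the housing's underside, on the ball's axis; z up. 0.45 to 0.8 kg with latch; centre of mass within 10 mm (x) of the latch post. Seated, its underside is 30 mm above the table.
- grip_m (a point): Grip point on the medium coupler's latch: middle (25 mm above the strap) of a black upright post 20 x 20 x 46 mm on a flat strap (70.5 mm above the coupler's underside) over the roof. Moves with the latch; x along the stub, y the way it pulls, z up. Nothing beside the post above the strap. 126 mm above the table at rest.
- latch_m (a joint): Latch of the medium coupler, m: 0 shut (bolt under the ball's lip, coupler rises only 2 mm), 0.018 pulled fully aside to its stop. Slides along the coupler's +y, to the side where the strap bends down the housing. Spring: 4 N shut, 7 N at the stop; springs back when let go, or once the coupler is off the ball. Bolt clear from 0.013.
- mount_m: Fixed ball mount of the medium coupler: plywood block with steel plate, 200 x 76 mm, 30 mm high, steel ball 50 mm in diameter, its top 58 mm above the plate: the coupler must rise that far to be off. Origin on the table under the ball; x, y as the coupler's, z up.
- coupler_l: Leave alone. large hitch coupler: steel box housing 78 x 78 mm, 78.5 mm high, open below, over a ball; square tongue stub 46 mm thick along +x to 135 mm from the origin. Origin: centre of the housing's underside, on the ball's axis; z up. 0.45 to 0.8 kg with latch; centre of mass within 10 mm (x) of the latch post. Seated, its underside is 30 mm above the table.
- grip_l (a point): Grip point on the large coupler's latch: middle (25 mm above the strap) of a black upright post 20 x 20 x 46 mm on a flat strap (84.5 mm above the coupler's underside) over the roof. Moves with the latch; x along the stub, y the way it pulls, z up. Nothing beside the post above the strap. 140 mm above the table at rest.
- latch_l (a joint): Latch of the large coupler, m: 0 shut (bolt under the ball's lip, coupler rises only 2 mm), 0.018 pulled fully aside to its stop. Slides along the coupler's +y, to the side where the strap bends down the housing. Spring: 4 N shut, 7 N at the stop; springs back when let go, or once the coupler is off the ball. 
- mount_l: Fixed ball mount of the large coupler: plywood block with steel plate, 200 x 90 mm, 30 mm high, steel ball 64 mm in diameter, its top 72 mm above the plate: the coupler must rise that far to be off. Origin on the table under the ball; x, y as the coupler's, z up.
Not all that is in view belongs to the job. What is shaped like the coupler_m but red is not meant.

How it is judged (in metres and radians):
On the way, in this order (a step that is already met when the one before it is completed fails the run):
1. the middle coupler's latch is pulled aside while the coupler still sits on its ball (value of joint latch_m above 0.013 m and z of coupler_m in the frame of mount_m below 0.042 m), for 0.1 s.
2. the middle coupler is lifted clear of its ball in the gripper (z of coupler_m in the frame of mount_m above 0.1 m and contact force between coupler_m and the fingers above 1 N), for 0.2 s.
At the end, for the whole second after the job is handed in: middle coupler held by the fingers, underside over 105 mm above the table (17 mm over its ball), off its mount, within 80 mm of the ball's axis, tilted under 20 degrees, slower than 30 mm/s; small and large couplers within 12 mm of their start, latches shut (under 6 mm) (z of coupler_m in the frame of mount_m above 0.105 m and horizontal distance between coupler_m and mount_m below 0.08 m and angle between coupler_m's own z axis and vertical below 0.35 rad and contact force between coupler_m and the fingers above 1 N and contact force between coupler_m and mount_m below 0.1 N and linear speed of coupler_m below 0.03 m/s and distance of each of coupler_s, coupler_l from where it was at the start of the episode below 0.012 m and value of joint each of latch_s, latch_l below 0.006 m); the arm keeps its last pose, push and grip.
It fails at once if the small coupler is shifted or its latch pulled (distance of coupler_s from where it was at the start of the episode above 0.012 m or value of joint latch_s above 0.01 m).
It fails at once if the large coupler is shifted or its latch pulled (distance of coupler_l from where it was at the start of the episode above 0.012 m or value of joint latch_l above 0.01 m).
It also fails if it takes over 32 s, if anything falls off the work surface, if the arm or the gripper's body presses on something with over 40 N, if the wrist force passes 120 N, or if a joint passes its speed limit or range.

### The arm

A 6-joint arm with a two-finger parallel gripper is mounted at the origin on the work surface. World frame = base frame: x ahead of the robot, y to its left, z up, the work surface at z = 0. Lengths are in m, angles in degrees, forces in N, time in s.
With the tool pointing down it reaches from about 0.325 to 0.775 m from the base axis. Payload 5.5 kg.
Tool frame: the origin (TCP) lies at the very end of the fingers, on their centre line; the grasp point (between the pads) lies 19 mm behind it; z points along the fingers, y is the line along which they close (so a half turn about z gives the same grasp; the last joint's range is limited). The gripper opens to 85 mm and grips with 20 to 120 N. Pads are 22 mm wide; open, the fingers measure 114 mm over their backs; the gripper's body (76 mm by 85 mm) begins 54 mm behind the grasp point. The pads swing forward as they close: fully open they stand 13 mm farther back than shut.
Start: joints at [-72.405, 5.22, 70.514, -0, 104.267, -3.249], TCP at [0.213, -0.561, 0.231] pointing down, gripper open.
Joint ranges: [-164.24, 164.24], [-49.07, 125.15], [9.68, 141.18], [-86.29, 266.29], [3.28, 154.24], [-151.56, 151.56]. Speed limits (degrees/s): [147.25, 147.25, 172.46, 180, 180, 180].

### API

Orientations are given as a 3x3 rotation matrix whose columns are the frame's x, y, z axes.
In Python, from bench import arm, camera, order gives the robot as it stands.
- The arm moves only by the tool arm_command, never from a script. Its argument "increments" is a list of rows, each a list of 7 numbers: the shift along the tool's x, y, z in cm, then the turn, a rotation vector about the tool's x, y, z in degrees, then the finger opening in cm, from 0 to 8.54. In form: [[x, y, z, rx, ry, rz, gripper], ...]. A call has 1 to 8 rows; each row shifts and turns the commanded pose from where the row before left it, along the tool's axes as they then stand; what a row does not reach is not made up. A row lasts 1/10 s, in which the tool goes at most 50 mm and 8.59 degrees, less where a joint would pass 70% of its speed; a pose out of reach is approached as far as the arm can. A call with a gripper value outside its range is refused whole. The fingers move at their own pace and stop on an object; "newtons" is the grip in N (left out, the last holds). Time passes only in rows, so rows that do not move let the fingers close. It gives the time, the measured TCP pose, the force, the opening and the grip force at its end, in the units of the state.
- arm.state(): the state, without advancing time (a new reading comes with each control period).
- camera(name): name is "side" or "top"; returns a dict with "pixels" (384x512x3 uint8, blue, green, red), "K" (3x3 intrinsics, pixels), "origin" and "orientation" of the camera in the world. Camera axes: x right, y down, z forward; pixel columns grow to the right and rows downward; lengths in m; the calibration is good to about 2 mm. A picture is of the moment at which its call begins. There is no depth.
- order.finish_job(): hands the job in; it is judged then, once.
The state is a dict: "time": time; "joints": joint angles; "qd": joint speeds; "effort": joint torques, N m; "tcp_pos": TCP position; "eef_rot": TCP orientation; "ft_force": force on the tool from outside, world axes, zero at the start; "ft_torque": the same for the moment, N m; "gripper_width": finger opening in m; "gripper_force": force on a finger pad.
Only numpy, scipy, OpenCV 4.12 (cv2) and the standard library are available. Lean on these libraries where they do the work, as an engineer would, in place of code of your own. Each camera call takes 0.05 s, during which the arm holds its last target. There are 200 camera calls.

## Working session

There is one attempt and no reset: what is moved stays moved. The work goes in short steps, Python scripts to look and compute and a tool call to move; the robot and the scene stay as the last step left them, time stands still between calls to the robot, and variables do not carry over. Pictures are saved under pics/ and viewed, at most 10 in all, crops included, and the job is handed in when it is done.

Besides the shell and the picture viewer there is one more tool, called after "Request:" as name([rows], argument=value, ...), one row to a line, values as JSON. arm_command: Moves the arm, as the interface text tells. Its arguments: {"type":"object","properties":{"increments":{"type":"array"},"newtons":{"type":"number"}},"required":["increments"]}

```bash
mkdir -p pics; python3 - <<'E'
from bench import arm,camera
import cv2,numpy as np
for n in("top","side"):
    c=camera(n);cv2.imwrite(f"pics/{n}0.png",c["pixels"]);np.savez(f"pics/{n}0.npz",**c)
    print(n,c["K"].tolist(),np.round(c["origin"],3),np.round(c["orientation"],3).tolist())
s=arm.state();print(s["time"],s["tcp_pos"],np.round(s["eef_rot"],3).tolist())
E
```

```text
top [[500.0368347290578, 0.0, 245.79226562672824], [0.0, 500.0368347290578, 196.8447690354106], [0.0, 0.0, 1.0]] [ 0.336 -0.035  1.394] [[-0.024, -0.998, 0.05], [-1.0, 0.025, 0.014], [-0.015, -0.05, -0.999]]
side [[482.6286099784487, 0.0, 264.222259589431], [0.0, 482.6286099784487, 195.327178760821], [0.0, 0.0, 1.0]] [0.278 0.892 0.633] [[-0.991, -0.044, 0.129], [-0.135, 0.472, -0.871], [-0.023, -0.88, -0.474]]
0.1 [ 0.21342126 -0.56048529  0.23023552] [[0.935, 0.356, -0.001], [0.356, -0.935, 0.002], [0.0, -0.002, -1.0]]
```

View pics/top0.png

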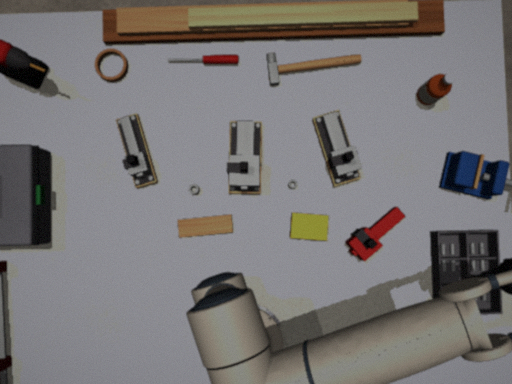

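View pics/side0.png

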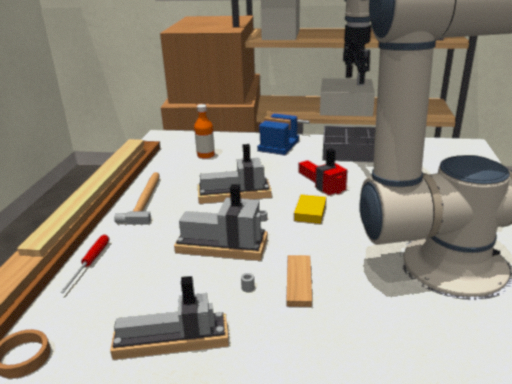

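The top view shows three couplers at about (134,150), (245,157) and (337,147). A red look-alike is at (375,235). The side view shows the same three at (170,320), (222,225) and (235,180). I'll enlarge the top view and measure the mounts.

```bash
cat > h.py <<'E'
import numpy as np
def plane(c,uv,z):
    d=c["orientation"]@np.linalg.solve(c["K"],[uv[0],uv[1],1.]);o=c["origin"]
    return o+d*(z-o[2])/d[2]
def proj(c,p):
    q=c["K"]@(c["orientation"].T@(np.array(p)-c["origin"]));return q[:2]/q[2]
E
python3 - <<'E'
import cv2,numpy as np
t=cv2.imread("pics/top0.png");s=cv2.imread("pics/side0.png")
cv2.imwrite("pics/topc.png",cv2.resize(t[100:205,105:375],None,fx=2.96,fy=2.96,interpolation=cv2.INTER_CUBIC))
cv2.imwrite("pics/sidec.png",cv2.resize(s[135:360,100:290],None,fx=2.6,fy=2.6,interpolation=cv2.INTER_CUBIC))
E
```

```text
(no output)
```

View pics/topc.png

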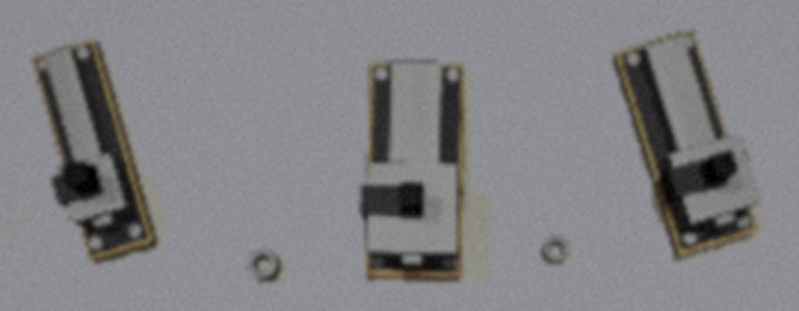

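View pics/sidec.png

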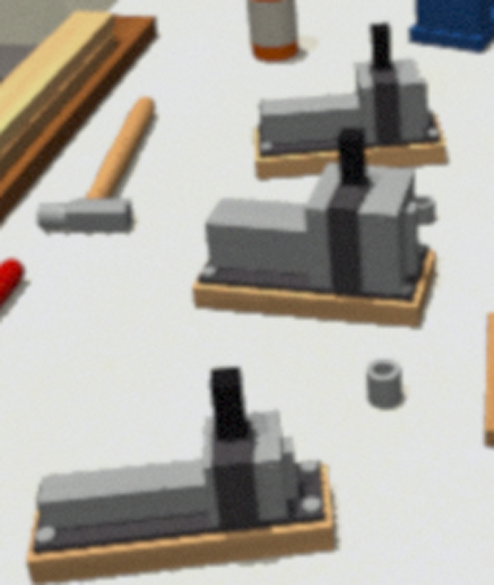

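The mount widths in the crop are about 62, 95 and 80 px for left, middle and right. That makes the right coupler, at (337,147) in the top view, the medium one. Its strap bends toward image left, about world +y. Next I'll measure its post and yaw.

```bash
python3 - <<'E'
import cv2,numpy as np
from h import *
T=dict(np.load("pics/top0.npz"));S=dict(np.load("pics/side0.npz"))
def blob(c,box,thr):
    x0,y0,x1,y1=box;g=c["pixels"][y0:y1,x0:x1].max(2)
    n,l,st,ce=cv2.connectedComponentsWithStats((g<thr).astype(np.uint8))
    i=1+np.argmax(st[1:,4]);print("blob",st[i]+[x0,y0,0,0,0],ce[i]+[x0,y0]);return ce[i]+[x0,y0]
for thr in(25,35,45): blob(T,(325,140,362,175),thr)
s=None
for thr in(30,40): s=blob(S,(235,138,258,162),thr)
t=T["pixels"]
print(t[148:166,326:358].max(2))
# mount corners (crop pixels -> image), block top z=.03
cr=np.array([[614,54],[690,32],[757,230],[680,257]])
im=(cr+.5)/2.96-.5+[105,100]
P=np.array([plane(T,p,.02) for p in im])
print(np.round(P,3));
for i in range(4):
    d=P[(i+1)%4]-P[i];print(np.linalg.norm(d[:2]).round(3),np.degrees(np.arctan2(d[1],d[0])).round(1))
# all blocks by colour: widths
h=cv2.cvtColor(t,cv2.COLOR_BGR2HSV)
for b in((110,105,165,195),(222,110,268,200),(308,105,366,192)):
    r=h[b[1]:b[3],b[0]:b[2]];m=((r[...,0]>8)&(r[...,0]<28)&(r[...,1]>90)).astype(np.uint8)
    ys,xs=np.nonzero(m);q=cv2.boxPoints(cv2.minAreaRect(np.c_[xs,ys].astype(np.float32)))+b[:2]
    W=np.array([plane(T,p,.02) for p in q]);
    e=[W[1]-W[0],W[2]-W[1]]
    print(m.sum(),W.mean(0).round(3),[(np.linalg.norm(v).round(3),np.degrees(np.arctan2(v[1],v[0])).round(1)) for v in e])
E
```

```text
blob [342 153  11  10  67] [346.35820896 157.47761194]
blob [341 152  12  11  89] [346.60674157 157.16853933]
blob [327 151  10  24 115] [331.40869565 163.6173913 ]
blob [244 146   6  16  71] [246.11267606 153.22535211]
blob [244 145   6  17  84] [246.0952381  153.42857143]
[[ 50  49  45  36  29  26  45  91 119 141 137 133 131 131 130 122 129 127
  124 123 128 132 133 127 130 130 127 131 130 129 138 148]
 [ 49  41  44  39  31  25  32  71 115 133 135 125 121 127 132 128 129 131
  132 129 131 136 134 133 130 133 126 132 134 136 140 142]
 [ 48  48  47  45  32  27  34  66  98 126 132 126 126 129 132 131 135 133
  134 134 131 123 124 120 108 103 118 131 134 132 124 135]
 [ 51  44  51  41  44  56  76  97 117 126 137 134 134 131 139 136 132 136
  128 123 115 102  88  79  64  62  91 116 130 123 114 127]
 [ 53  42  46  46  58  88 115 126 135 135 136 132 136 132 138 131 134 127
  106  85  72  56  46  37  29  33  66 109 131 124 124 122]
 [ 65  49  44  38  48  87 124 136 135 136 138 136 128 129 125 113 100  91
   63  39  38  31  25  23  16  29  57  99 122 125 126 118]
 [ 77  47  34  29  31  62 1
[... 1336 characters left out ...]
  40  45  49  53  57  60  61  68  68  78
   94 104 107 107 112 118 120 117 118 120 121 126 127 129]
 [ 76  52  49  27  11  11  20  34  44  52  63  75  91 100 107 107 113 113
  123 133 131 129 127 126 124 127 120 127 128 134 132 135]]
[[ 0.618 -0.205  0.02 ]
 [ 0.637 -0.276  0.02 ]
 [ 0.45  -0.332  0.02 ]
 [ 0.427 -0.26   0.02 ]]
0.074 -75.3
0.195 -163.4
0.076 107.9
0.199 16.1
157 [0.54  0.261 0.02 ] [(np.float64(0.056), np.float64(-89.3)), (np.float64(0.201), np.float64(-178.7))]
78 [ 0.473 -0.046  0.02 ] [(np.float64(0.168), np.float64(-31.3)), (np.float64(0.071), np.float64(-121.7))]
149 [ 0.531 -0.265  0.02 ] [(np.float64(0.07), np.float64(-73.0)), (np.float64(0.193), np.float64(-163.6))]
```

```bash
python3 - <<'E'
import numpy as np
from h import *
from bench import arm
T=dict(np.load("pics/top0.npz"));S=dict(np.load("pics/side0.npz"))
a=plane(T,(349,156.3),.149);print("top-face",a)
b=plane(T,(346.5,157.2),.13);print("blob@.13",b)
# triangulate side post blob mid with top ray
def ray(c,uv):
    d=c["orientation"]@np.linalg.solve(c["K"],[uv[0],uv[1],1.]);return c["origin"],d/np.linalg.norm(d)
o1,d1=ray(T,(349,156.3));o2,d2=ray(S,(246.6,145.8))
A=np.c_[d1,-d2];k=np.linalg.lstsq(A,o2-o1,rcond=None)[0]
print("tri post top",o1+k[0]*d1,o2+k[1]*d2)
for z in(.1025,.1255,.1485): print(z,proj(S,(a[0],a[1],z)),proj(T,(a[0],a[1],z)))
s=arm.state();print(s["tcp_pos"],s["joints"])
E
```

```text
top-face [ 0.49277415 -0.27779187  0.149     ]
blob@.13 [ 0.49304514 -0.27510937  0.13      ]
tri post top [ 0.49362236 -0.27910415  0.14227589] [ 0.49558031 -0.27882084  0.14246758]
0.1025 [248.1572164  159.78651277] [345.56295016 158.64496355]
0.1255 [247.82690589 151.89188665] [347.23160757 157.50650441]
0.1485 [247.49095016 143.86233648] [348.9616822  156.32614272]
[ 0.21342126 -0.56048529  0.23023552] [-7.24040826e+01  5.26114009e+00  7.05753777e+01 -1.04061467e-05
  1.04267648e+02 -3.24741455e+00]
```

Medium post at (0.494, -0.278), mount 75 x 197 mm and yaw about 16.3°, all consistent with the sizes given. Moving above it now.

Request:
arm_command([
  [3.6, -1.6, 0, 0, 0, 0, 8.5],
  [3.6, -1.6, 0, 0, 0, 0, 8.5],
  [3.6, -1.6, 0, 0, 0, 0, 8.5],
  [3.6, -1.6, 0, 0, 0, 0, 8.5],
  [3.6, -1.6, 0, 0, 0, 0, 8.5],
  [3.6, -1.6, 0, 0, 0, 0, 8.5],
  [3.6, -1.6, 0, 0, 0, 0, 8.5],
  [3.6, -1.6, 0, 0, 0, 4.6, 8.5],
])

```text
time: 0.9
tcp_pos: [0.4379, -0.3372, 0.2308]
eef_rot: [[0.96, 0.279, -0.001], [0.279, -0.96, 0.0], [-0.0, -0.001, -1.0]]
ft_force: [-0.1, -0.1, -0.5]
gripper_width: 0.0853
gripper_force: 0.0
```

Request:
arm_command([
  [3.0, -1.7, 0, 0, 0, 0, 8.5],
  [3.0, -1.7, 0, 0, 0, 0, 8.5],
  [0, 0, 0, 0, 0, 0, 8.5],
  [0, 0, 0, 0, 0, 0, 8.5],
])

```text
time: 1.3
tcp_pos: [0.4853, -0.2887, 0.2307]
eef_rot: [[0.96, 0.281, -0.001], [0.281, -0.96, 0.0], [-0.001, -0.001, -1.0]]
ft_force: [-1.0, -0.8, 0.0]
gripper_width: 0.0848
gripper_force: 0.0
```

```bash
python3 - <<'E'
from bench import arm,camera
import cv2,numpy as np
s=arm.state();print(s["time"],s["tcp_pos"],np.round(s["eef_rot"],3).tolist())
o=[]
c=camera("side");np.savez("pics/side1.npz",**c);i=c["pixels"];o.append(cv2.resize(i[60:210,170:330],None,fx=4,fy=4,interpolation=cv2.INTER_CUBIC))
cv2.imwrite("pics/side1.png",o[0])
E
```

```text
1.3 [ 0.48532708 -0.28869912  0.23066131] [[0.96, 0.281, -0.001], [0.281, -0.96, 0.0], [-0.001, -0.001, -1.0]]
```

View pics/side1.png

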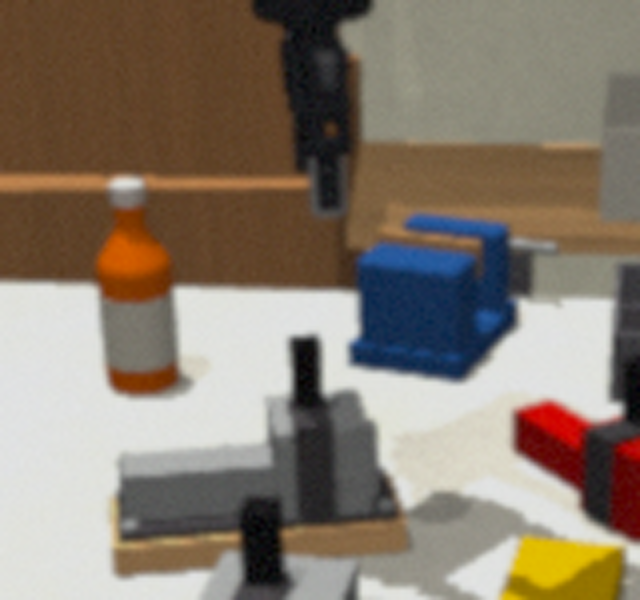

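Finger tip is at column ~252 and the post at ~246.2, row 153, so the tool must still go a little +x. I'll compare both against the predicted projections.

```bash
python3 - <<'E'
import numpy as np
from h import *
S=dict(np.load("pics/side1.npz"))
R=np.array([[.96,.281,0],[.281,-.96,0],[0,0,-1]]);t=np.array([.4853,-.2887,.2307])
for sgn in(-1,1): print("finger",proj(S,t+R@[0,sgn*.05,-.013]))
for x in(.493,.495,.497,.499):print(x,proj(S,(x,-.278,.1485)),proj(S,(x,-.278,.1255)))
g=S["pixels"].max(2)
print(g[146:156,240:254])
print(g[100:113,244:262])
E
```

```text
finger [252.09535765 114.04236913]
finger [247.30855379 102.03848387]
0.493 [247.41968294 143.82985451] [247.75618747 151.85836689]
0.495 [246.67387213 143.80684967] [247.01662605 151.83394634]
0.497 [245.92836305 143.78385413] [246.27736129 151.80953558]
0.499 [245.18315551 143.7608679 ] [245.53839301 151.78513462]
[[222 197 130  61  29  24  18  20  34  89 164 216 226 225]
 [223 198 136  62  26  18  16  19  29  80 154 218 226 226]
 [224 206 149  73  22  17  14  21  24  75 155 212 225 226]
 [224 207 153  76  20  14  23  13  30  75 149 214 225 226]
 [223 207 156  81  24  15  19  13  28  78 151 212 226 226]
 [224 212 164  86  25   8  11  24  28  77 151 213 226 226]
 [226 219 182  96  21  17  13   8  25  68 147 216 225 226]
 [223 220 184 104  26  14  22  17  28  64 150 213 226 224]
 [224 222 187 102  28  24  14  10  23  71 149 212 225 226]
 [226 221 186 101  26   5  13  20  23  67 151 212 225 225]]
[[ 37  30  38  59  64  40  22  22  23  26  43  62  73  72  82  98 113 118]
 [ 43  31  42  61  64  48  26  31  24  23  42  64  69  73  81 100 116 122]
 [ 59  47  54  65  65  46  30  36  39  30  40  61  73  74  85 106 119 124]
 [ 92  85  84  81  72  49  33  29  27  31  44  62  73  71  89 112 121 123]
 [140 135 126 103  80  49  29  20  24  25  42  58  72  75  97 119 123 121]
 [176 171 155 123  84  52  26  29  26  30  43  62  72  79  98 115 126 121]
 [165 160 148 117  86  53  30  24  28  27  42  61  72  78  98 119 123 122]
 [114 116 106  94  76  55  36  28  25  25  39  58  74  85  99 120 122 125]
 [ 95  94  92  86  78  56  32  29  38  26  36  58  78  91 110 119 123 124]
 [ 93  94  92  89  82  60  39  33  32  30  38  59  77  93 110 122 128 127]
 [ 98  95  94  85  83  60  37  25  27  26  41  60  78  95 114 123 122 124]
 [ 96  93  95  90  81  66  42  32  37  42  44  65  79  94 118 124 122 126]
 [ 96  96  94  92  88  75  63  56  61  60  63  73  83  99 116 122 119 124]]
```

Request:
arm_command([
  [0.65, -0.37, 0, 0, 0, 0, 8.5],
  [0.65, -0.37, 2.0, 0, 0, 0, 8.5],
  [0, 0, 3.0, 0, 0, 0, 8.5],
  [0, 0, 3.0, 0, 0, 0, 8.5],
  [0, 0, 2.4, 0, 0, 0, 8.5],
  [0, 0, 1.0, 0, 0, 0, 8.5],
  [0, 0, 0.9, 0, 0, 0, 8.5],
  [0, 0, 0, 0, 0, 0, 8.5],
])

```text
time: 2.15
tcp_pos: [0.4953, -0.2787, 0.1078]
eef_rot: [[0.96, 0.279, -0.001], [0.279, -0.96, 0.0], [-0.001, -0.001, -1.0]]
ft_force: [-0.4, -0.7, 0.1]
gripper_width: 0.0849
gripper_force: 0.0
```

```bash
python3 - <<'E'
from bench import arm,camera
import cv2,numpy as np
s=arm.state();print(s["time"],s["tcp_pos"],s["ft_force"])
a=camera("side")["pixels"];b=camera("top")["pixels"]
o=[cv2.resize(i,(400,400),interpolation=cv2.INTER_CUBIC) for i in(a[100:200,190:290],b[110:210,295:395])]
cv2.imwrite("pics/near.png",np.hstack(o))
E
```

```text
2.15 [ 0.49528712 -0.27868948  0.10783957] [-0.42500345 -0.65215037  0.12157838]
```

View pics/near.png

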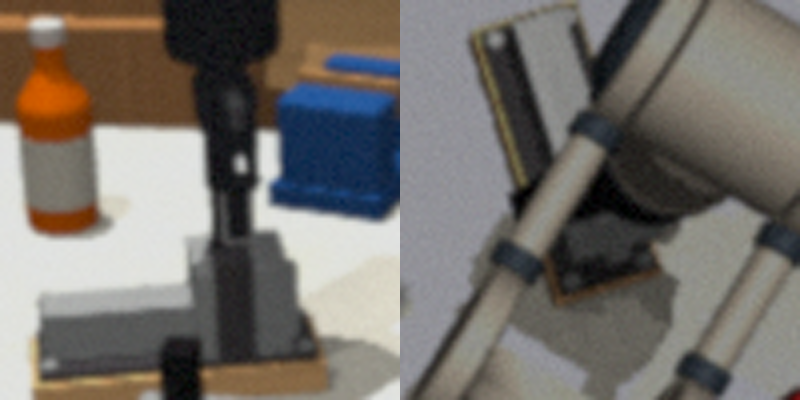

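In the side crop the near finger sits in front of the post at crop column ~232, in line with the strap. The top view shows the tool over the coupler at image ~(340,150). Closing the gripper.

Request:
arm_command([
  [0, 0, 0, 0, 0, 0, 1.0],
  [0, 0, 0, 0, 0, 0, 1.0],
  [0, 0, 0, 0, 0, 0, 1.0],
  [0, 0, 0, 0, 0, 0, 1.0],
  [0, 0, 0, 0, 0, 0, 1.0],
  [0, 0, 0, 0, 0, 0, 1.0],
  [0, 0, 0, 0, 0, 0, 1.0],
  [0, 0, 0, 0, 0, 0, 1.0],
], newtons=100)

```text
time: 3.05
tcp_pos: [0.4957, -0.2785, 0.1087]
eef_rot: [[0.96, 0.28, 0.0], [0.28, -0.96, -0.0], [0.0, 0.0, -1.0]]
ft_force: [0.1, 0.1, 3.6]
gripper_width: 0.0189
gripper_force: 98.8
```

Request:
arm_command([
  [0, -0.3, 0, 0, 0, 0, 1.0],
  [0, -0.4, 0, 0, 0, 0, 1.0],
  [0, -0.4, 0, 0, 0, 0, 1.0],
  [0, -0.3, 0, 0, 0, 0, 1.0],
  [0, -0.2, 0, 0, 0, 0, 1.0],
  [0, -0.1, 0, 0, 0, 0, 1.0],
  [0, 0, 0, 0, 0, 0, 1.0],
  [0, 0, 0, 0, 0, 0, 1.0],
])

```text
time: 3.85
tcp_pos: [0.4913, -0.2634, 0.1088]
eef_rot: [[0.96, 0.279, 0.002], [0.279, -0.96, -0.003], [0.001, 0.004, -1.0]]
ft_force: [2.8, -5.1, 1.3]
gripper_width: 0.019
gripper_force: 98.6
```

Request:
arm_command([
  [0, -0.1, 0, 0, 0, 0, 1.0],
  [0, -0.1, 0, 0, 0, 0, 1.0],
  [0, 0, 0, 0, 0, 0, 1.0],
  [0, 0, 0, 0, 0, 0, 1.0],
])

```text
time: 4.25
tcp_pos: [0.4908, -0.2615, 0.1088]
eef_rot: [[0.96, 0.279, 0.002], [0.279, -0.96, -0.003], [0.001, 0.004, -1.0]]
ft_force: [2.5, -6.4, 1.2]
gripper_width: 0.0191
gripper_force: 98.6
```

Request:
arm_command([
  [0, 0, -0.2, 0, 0, 0, 1.0],
  [0, 0, -0.4, 0, 0, 0, 1.0],
  [0, 0, -0.4, 0, 0, 0, 1.0],
  [0, 0, -0.4, 0, 0, 0, 1.0],
  [0, 0, 0, 0, 0, 0, 1.0],
], newtons=110)

```text
time: 4.75
tcp_pos: [0.4892, -0.2609, 0.1197]
eef_rot: [[0.96, 0.279, -0.004], [0.279, -0.96, -0.001], [-0.004, -0.0, -1.0]]
ft_force: [1.9, -6.0, -6.8]
gripper_width: 0.0185
gripper_force: 107.9
```

Vertical force is 6.8 N down, about the coupler's weight, so it is free and rising. Continuing the lift.

Request:
arm_command([
  [0, 0, -0.8, 0, 0, 0, 1.0],
  [0, 0, -1.0, 0, 0, 0, 1.0],
  [0, 0, -1.0, 0, 0, 0, 1.0],
  [0, 0, -1.0, 0, 0, 0, 1.0],
  [0, 0, -1.2, 0, 0, 0, 1.0],
  [0, 0, -1.2, 0, 0, 0, 1.0],
  [0, 0, -1.0, 0, 0, 0, 1.0],
  [0, 0, -0.6, 0, 0, 0, 1.0],
])

```text
time: 5.55
tcp_pos: [0.4904, -0.26, 0.2011]
eef_rot: [[0.96, 0.28, 0.0], [0.28, -0.96, 0.0], [0.0, -0.0, -1.0]]
ft_force: [0.5, -0.3, -7.4]
gripper_width: 0.0183
gripper_force: 110.9
```

Request:
arm_command([
  [0, 0, -0.2, 0, 0, 0, 1.0],
  [0, 0, 0, 0, 0, 0, 1.0],
  [0, 0, 0, 0, 0, 0, 1.0],
  [0, 0, 0, 0, 0, 0, 1.0],
  [0, 0, 0, 0, 0, 0, 1.0],
])

```text
time: 6.05
tcp_pos: [0.4901, -0.2601, 0.2017]
eef_rot: [[0.96, 0.28, -0.001], [0.28, -0.96, 0.0], [-0.001, -0.001, -1.0]]
ft_force: [0.7, 0.5, -5.8]
gripper_width: 0.0189
gripper_force: 110.9
```

```bash
python3 - <<'E'
from bench import arm,camera
import cv2,numpy as np
a=camera("side")["pixels"]
s=arm.state();print(s["time"],s["tcp_pos"],s["ft_force"],s["gripper_force"],np.abs(s["qd"]).max())
cv2.imwrite("pics/lift.png",cv2.resize(a[60:240,170:330],None,fx=3,fy=3,interpolation=cv2.INTER_CUBIC))
E
```

```text
6.1 [ 0.49017283 -0.26016026  0.20185711] [ 0.11839751  0.54011905 -6.12290446] 110.92668414115906 0.15907420640059777
```

View pics/lift.png

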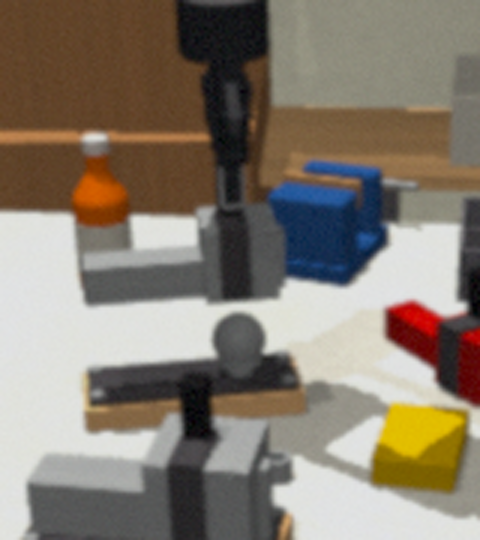

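The side view shows the coupler level in the gripper at crop (235,250), clear above its bare ball at (240,343). It has risen 93 mm, which puts its underside about 35 mm over the ball. Handing in.

```bash
python3 -c "
from bench import order
print(order.finish_job())"
```

```text
the job is handed in; nothing more can be done
None
```

I unlatched the medium coupler, lifted it off its ball, and handed the job in with it held level and still about 35 mm above the ball; I did not touch the small and large couplers, and the hand-in gave no verdict.

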